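Report the mouldy culture dish

ROBOT

A 7-joint arm with a two-finger parallel gripper is mounted at the origin on the work surface. World frame = base frame: x ahead of the robot, y to its left, z up, the work surface at z = 0. Lengths are in m, angles in rad, forces in N, time in s.
With the tool pointing down it reaches from about 0.375 to 0.925 m from the base axis. Payload 3.1 kg.
Tool frame: the origin (TCP) lies on the front face of the gripper's body, between the roots of the fingers; the fingertips stand 73 mm ahead of it and the grasp point (between the pads) lies 54 mm ahead of it; z points along the fingers, y is the line along which they close (so a half turn about z gives the same grasp; the last joint's range is limited). The gripper opens to 85 mm and grips with 20 to 120 N. Pads are 22 mm wide; open, the fingers measure 114 mm over their backs; the gripper's body (76 mm by 85 mm) begins 54 mm behind the grasp point. The pads swing forward as they close: fully open they stand 13 mm farther back than shut.
Start: joints at [1.165, 0.383, 0.044, 1.598, -0.018, 1.161, -0.05], TCP at [0.197, -0.619, 0.304] pointing down, gripper open.
Joint ranges: [-2.61, 2.61], [-0.41, 2.15], [-1.48, 1.57], [0, 2.5], [-1.57, 4.71], [0.05, 1.97], [-2.85, 2.85]. Speed limits (rad/s): [2.79, 2.79, 3.14, 3.14, 3.14, 3.14, 3.14].

INTERFACE

Orientations are given as a unit quaternion [x, y, z, w].
In Python, from bench import * gives the robot as it stands.
- The arm moves only by the tool servo_tool, never from a script. Its argument "moves" is a list of rows, each an object of numbers: "jaw": the closure in counts, from 0 (fully open) to 255 (shut); "x", "y", "z": the shift along the tool's x, y, z in mm; "wx", "wy", "wz": the turn, a rotation vector about the tool's x, y, z in rad. A call has 1 to 20 rows; each row is the pose to reach, as a shift and turn from the pose commanded when the call began, along the tool's axes at that moment; what a row does not reach only later rows make up. A row lasts 1/8 s, in which the tool goes at most 62.5 mm and 10.7 degrees, less where a joint would pass 70% of its speed; a pose out of reach is approached as far as the arm can. A call with a gripper value outside its range is refused whole. The fingers move at their own pace and stop on an object; the grip force is fixed at half the most. Time passes only in rows, so rows that repeat a pose let the fingers close. It gives the time, the measured TCP pose, the force, the opening and the grip force at its end, in the units of the state.
- observe(): the state, without advancing time (a new reading comes with each control period).
- capture(name): name is "scene" or "top" or "wrist"; returns a dict with "frame" (480x640x3 uint8, red, green, blue), "K" (3x3 intrinsics, pixels), "k1" (the pictures are not rectified: a ray, as slopes to the right and down, at radius r is drawn at 1 + k1 r^2 times it, then the intrinsics apply), "world_from_camera" (4x4, takes a point from camera to world coordinates). Camera axes: x right, y down, z forward; pixel columns grow to the right and rows downward; lengths in m; the calibration is good to about 2 mm. A picture is of the moment at which its call begins. There is no depth.
- sign_off(): hands the job in; it is judged then, once.
The state is a dict: "time_s": time; "joint_positions": joint angles; "dq": joint speeds; "joint_efforts": joint torques, N m; "ee_pos": TCP position; "ee_rot": TCP orientation; "wrist_force": force on the tool from outside, world axes, zero at the start; "ft_torque": the same for the moment, N m; "grip_width": opening from 0.0 (shut) to 1.0 (fully open); "grip_force": force on a finger pad.
Only numpy, scipy, OpenCV 4.12 (cv2) and the standard library are available. Lean on these libraries where they do the work, as an engineer would, in place of code of your own. Each camera call takes 0.05 s, during which the arm holds its last target. There are 200 camera calls.

TASK

Report the spoiled culture to the overhead recorder: point at the mouldy dish with the fingertips a finger's breadth straight above the middle of its lid and stay there for two seconds, then point in the same way for two seconds at the cap of the blue-capped bottle it was poured from, and then press the red button fully down and let it come up. Touch, lift or shift no dish, bottle or other loose thing, do not come down over any other dish or bottle, and leave the green button alone.

Things in the scene. Friction and masses are not known exactly. Their poses are not given: they have to be found in the camera images.
- dish_mould: The mouldy dish: closed round culture dish, 90 mm across and 16 mm high, loose (about 35 g) on a flat fixed grey mat 3 mm thick (four dishes, two by two, gaps about 20 mm), amber agar seen through its lid with a white rim; large dark green mould blots on the agar. Origin: centre of its underside, z up.
- dish_mould_lid (a point): Centre of the top face of the mouldy dish's lid, 16 mm above the dish's underside, 19 mm above the bench.
- dish_a: A clean dish: closed round culture dish, 90 mm across and 16 mm high, loose (about 35 g) on a flat fixed grey mat 3 mm thick (four dishes, two by two, gaps about 20 mm), amber agar seen through its lid with a white rim; only a few tiny cream specks, no mould. Origin: centre of its underside.
- dish_a_lid (a point): Centre of the top face of the lid of dish_a, 16 mm above its underside.
- dish_b: A clean dish: closed round culture dish, 90 mm across and 16 mm high, loose (about 35 g) on a flat fixed grey mat 3 mm thick (four dishes, two by two, gaps about 20 mm), amber agar seen through its lid with a white rim; only a few tiny cream specks, no mould. Origin: centre of its underside.
- dish_b_lid (a point): Centre of the top face of the lid of dish_b, 16 mm above its underside.
- dish_c: A clean dish: closed round culture dish, 90 mm across and 16 mm high, loose (about 35 g) on a flat fixed grey mat 3 mm thick (four dishes, two by two, gaps about 20 mm), amber agar seen through its lid with a white rim; only a few tiny cream specks, no mould. Origin: centre of its underside.
- dish_c_lid (a point): Centre of the top face of the lid of dish_c, 16 mm above its underside.
- bottle_blue: Closed amber bottle of medium with a blue cap and a pale label, 56 mm across and 100 mm high with its cap, loose (about 0.2 kg), standing on the bench. Origin: centre of its underside.
- bottle_blue_top (a point): Centre of the top face of the blue cap, 100 mm above the bench.
- bottle_red: Closed amber bottle of medium with a red cap and a pale label, 56 mm across and 100 mm high with its cap, loose (about 0.2 kg), standing on the bench. Origin: centre of its underside.
- bottle_red_top (a point): Centre of the top face of the red cap, 100 mm above the bench.
- bottle_yellow: Closed amber bottle of medium with a yellow cap and a pale label, 56 mm across and 100 mm high with its cap, loose (about 0.2 kg), standing on the bench. Origin: centre of its underside.
- bottle_yellow_top (a point): Centre of the top face of the yellow cap, 100 mm above the bench.
- console: Fixed low white box with a grey top, 80 x 150 x 30 mm, carrying two push buttons 80 mm apart: red on its own +y side, green on its own -y side. Origin: centre of its underside.
- reject (a joint): Travel of the red button, m: 0 released, 0.006 fully down. Pressed straight down; a spring returns it; 5 N holds it fully down.
- reject_top (a point): Centre of the top of the red button (28 mm across) when released; moves with it.
- accept (a joint): Travel of the green button, m: 0 released, 0.006 fully down; same kind as the red.
- accept_top (a point): Centre of the top of the green button (28 mm across).
- spare_cap: Loose blue bottle cap lying on the bench, 36 mm across, 20 mm high, on no bottle. Origin: centre of its underside.
- marker: Loose white marker pen with a black cap, 130 x 13 x 13 mm, lying on the bench. Origin: middle of its underside; x along the pen.
- wash_bottle: Loose white wash bottle with red top and spout, 66 mm across, about 190 mm high. Origin: centre of its underside.
- tube_rack: Fixed blue rack with red-capped tubes on the left side of the bench, 220 x 100 mm, 122 mm high to the caps. Origin: centre of its underside.
- block_heater: Fixed white heating block with an aluminium top on the right side of the bench, 240 x 200 mm, 137 mm high. Origin: centre of its underside.
Things that resemble listed ones, but are neither listed nor needed, are in the scene too. Leave any purple or turquoise look-alike of the console alone. What is shaped like the dish_mould but pink is not meant.

How it is judged:
By the outcome, as a careful person would: the job done as asked, in the order asked, and still so for the second after the job is handed in, with the robot touching nothing.
It also fails if it takes over 56 s, if anything falls off the work surface, if the arm or the gripper's body presses on something with over 40 N, if the wrist force passes 120 N, or if a joint passes its speed limit or range.

## Working session

There is one attempt and no reset: what is moved stays moved. The work goes in short steps, Python scripts to look and compute and a tool call to move; the robot and the scene stay as the last step left them, time stands still between calls to the robot, and variables do not carry over. Pictures are saved under pics/ and viewed, at most 10 in all, crops included, and the job is handed in when it is done.

Besides the shell and the picture viewer there is one more tool, called after "Emit:" by a JSON object that holds its "fn" and its "kwargs", one argument or row to a line. servo_tool: Moves the arm, as the interface text tells. Its arguments: {"type":"object","properties":{"moves":{"type":"array"}},"required":["moves"]}

```bash
mkdir -p pics; cat > h.py <<'E'
from bench import *
import numpy as np, cv2
def snap(n,f):
    c=capture(n); cv2.imwrite('pics/'+f,c['frame'][:,:,::-1]); np.savez('pics/'+f+'.npz',**{k:np.array(v) for k,v in c.items()}); return c
def load(f): return dict(np.load('pics/'+f+'.npz'))
def ray(c,u,v):
    k=float(c['k1']);K=np.array(c['K'])
    s=cv2.undistortPoints(np.array([[[u,v]]],float),K,np.array([k,0,0,0,0.]))[0,0]
    T=np.array(c['world_from_camera']); return T[:3,3],T[:3,:3]@np.array([s[0],s[1],1])
def plane(c,u,v,z):
    o,d=ray(c,u,v); return o+d*(z-o[2])/d[2]
E
python3 - <<'E'
from h import *
a=snap('scene','s1.png');b=snap('top','t1.png')
print(observe()['ee_pos'],observe()['ee_rot'],observe()['time_s'])
for c in(a,b): print(c['K'],c['k1'],np.round(c['world_from_camera'],3))
E
```

```text
[ 0.19669703 -0.61879913  0.30260225] [ 9.88174004e-01  1.53331863e-01 -2.56947321e-04 -1.18779115e-03] 0.1
[[564.1910153    0.         325.61877036]
 [  0.         564.1910153  235.76709605]
 [  0.           0.           1.        ]] -0.0472922755729111 [[-0.467  0.693 -0.55   1.397]
 [ 0.884  0.355 -0.304  0.408]
 [-0.015 -0.628 -0.778  1.307]
 [ 0.     0.     0.     1.   ]]
[[450.80455234   0.         313.53520485]
 [  0.         450.80455234 238.74639086]
 [  0.           0.           1.        ]] -0.10334778807313455 [[ 0.009 -0.989  0.151  0.333]
 [-1.    -0.011 -0.009 -0.041]
 [ 0.01  -0.15  -0.989  1.428]
 [ 0.     0.     0.     1.   ]]
```

View pics/t1.png

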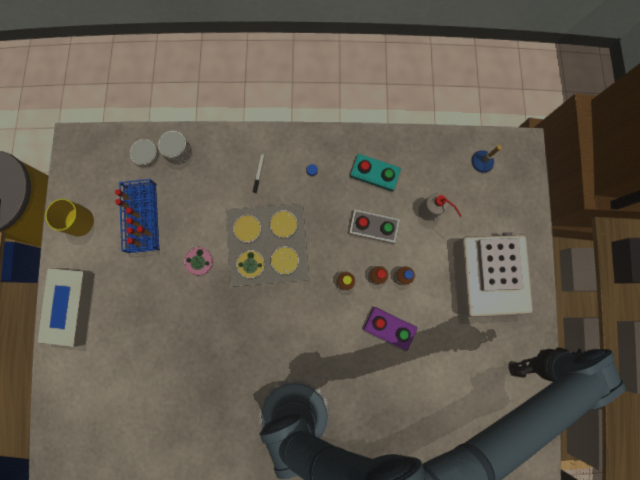

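View pics/s1.png

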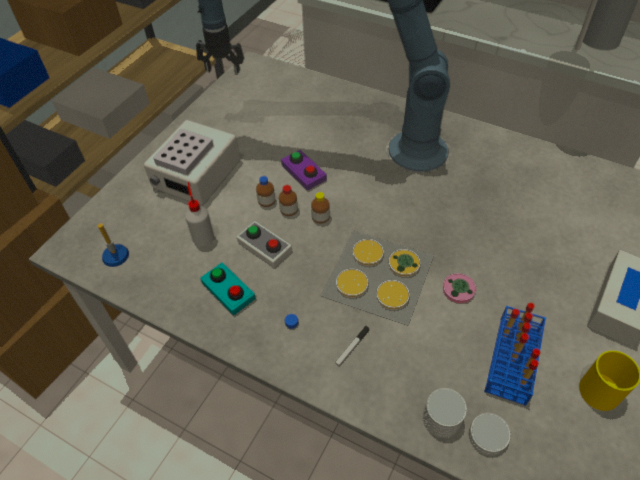

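Top view candidates:
- **Mouldy dish:** amber at (251,264), with its clean neighbours at (247,228), (284,223) and (285,261). The pink look-alike is at (198,261).
- **Blue cap:** on the bottle at (405,274). The loose cap is at (312,170), and the other bottles are red (378,274) and yellow (346,281).
- **Red button:** on the white console at (363,223). The look-alikes are turquoise (365,166) and purple (380,323).

I choose (251,264), (405,274) and (363,223).

```bash
cat > m.py <<'E'
from h import *
def blob(c,kind,u,v,r):
    hsv=cv2.cvtColor(c['frame'],cv2.COLOR_RGB2HSV)
    m={'blue':cv2.inRange(hsv,(105,110,50),(130,255,255)),
       'red':cv2.inRange(hsv,(0,150,90),(8,255,255))|cv2.inRange(hsv,(172,150,90),(180,255,255)),
       'green':cv2.inRange(hsv,(45,100,50),(80,255,255)),
       'amber':cv2.inRange(hsv,(15,90,90),(35,255,255))}[kind]
    w=np.zeros_like(m);cv2.circle(w,(u,v),r,255,-1);m&=w
    cs,_=cv2.findContours(m,cv2.RETR_EXTERNAL,cv2.CHAIN_APPROX_NONE)
    p=np.vstack(cs) if kind=='amber' else max(cs,key=cv2.contourArea)
    return cv2.fitEllipse(cv2.convexHull(p))
def tri(r1,r2):
    (o1,d1),(o2,d2)=r1,r2
    s=np.linalg.lstsq(np.c_[d1,-d2],o2-o1,rcond=None)[0]
    p,q=o1+s[0]*d1,o2+s[1]*d2; return (p+q)/2,np.linalg.norm(p-q)
E
python3 - <<'E'
from m import *
a,b=load('s1.png'),load('t1.png')
for n,k,z,A,B in [('mould','amber',.017,(405,262,20),(251,264,17)),('clean_b','amber',.017,(368,251,20),(285,261,17)),('bluecap','blue',.095,(264,181,9),(406,274,9)),('redbtn','red',.036,(273,244,9),(363,223,8)),('green','green',.036,(254,231,9),(388,228,8))]:
    ea,eb=blob(a,k,*A),blob(b,k,*B)
    print(n,np.round(ea[0]+ea[1],1),np.round(eb[0]+eb[1],1),'planes',plane(a,*ea[0],z).round(4),plane(b,*eb[0],z).round(4),'tri',[np.round(x,4) for x in tri(ray(a,*ea[0]),ray(b,*eb[0]))])
f=np.vstack([cv2.resize(b['frame'][200:300,180:430],(750,300),interpolation=2),cv2.resize(a['frame'][160:285,220:450],(750,300),interpolation=2)])
cv2.imwrite('pics/c1.png',f[:,:,::-1])
E
```

```text
mould [404.1 262.7  26.1  29.6] [249.9 263.8  26.4  26.6] planes [0.4707 0.147  0.017 ] [0.466  0.1454 0.017 ] tri [array([0.4666, 0.146 , 0.0114]), np.float64(0.0003)]
clean_b [367.7 252.1  25.7  29. ] [284.3 260.   26.4  26.6] planes [0.4835 0.0396 0.017 ] [0.4792 0.0373 0.017 ] tri [array([0.4797, 0.0378, 0.0115]), np.float64(0.0004)]
bluecap [263.5 180.    7.4   8.1] [408.1 274.1   8.    8.4] planes [ 0.4348 -0.3328  0.095 ] [ 0.4325 -0.3357  0.095 ] tri [array([ 0.4324, -0.3357,  0.0918]), np.float64(0.0017)]
redbtn [272.7 242.8   7.8   9.3] [362.9 221.5   8.    8.3] planes [ 0.5911 -0.2116  0.036 ] [ 0.6015 -0.2086  0.036 ] tri [array([ 0.5989, -0.2065,  0.048 ]), np.float64(0.0014)]
green [252.6 229.9   8.6   9.6] [387.7 227.1   8.6   9. ] planes [ 0.5768 -0.2891  0.036 ] [ 0.5846 -0.2871  0.036 ] tri [array([ 0.5827, -0.2849,  0.045 ]), np.float64(0.0013)]
```

View pics/c1.png

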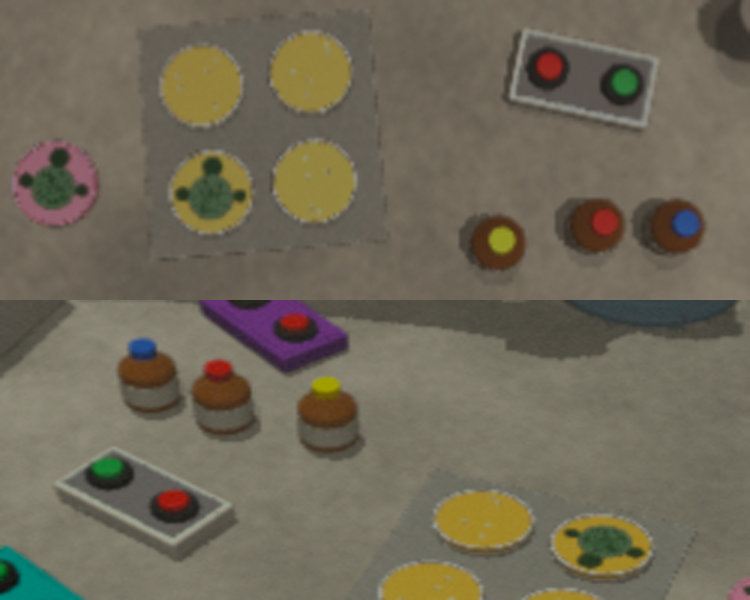

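The crop confirms the choices. The mouldy amber dish is at top (250,264), the blue-capped bottle at (408,274), and the white console's red button at (363,222). Red and green measure 80 mm apart, as specified.

```bash
cat > go.py <<'E'
from h import *
import sys
from scipy.spatial.transform import Rotation as R
s=observe(); t=np.array(eval(sys.argv[1]))
R_=R.from_quat(s['ee_rot'])
print(s['time_s'],s['ee_pos'].round(4) if hasattr(s['ee_pos'],'round') else s['ee_pos'],s['grip_width'],'shift mm',(R_.inv().apply(t-np.array(s['ee_pos']))*1000).round(1),'tilt',R_.apply([0,0,1]).round(4))
E
python3 go.py '[.467,.146,.303]'
```

```text
0.1 [ 0.1967 -0.6188  0.3026] 1.003406152529613 shift mm [ 489.4 -646.9    1.1] tilt [-9.0e-04  2.3e-03 -1.0e+00]
```

Emit:
{"fn": "servo_tool", "kwargs": {
  "moves": [
    {"jaw": 255, "x": 25, "y": -32, "z": 0},
    {"jaw": 255, "x": 50, "y": -65, "z": 0},
    {"jaw": 255, "x": 78, "y": -103, "z": 0},
    {"jaw": 255, "x": 108, "y": -143, "z": 0},
    {"jaw": 255, "x": 138, "y": -183, "z": 0},
    {"jaw": 255, "x": 168, "y": -223, "z": 0},
    {"jaw": 255, "x": 198, "y": -263, "z": 0},
    {"jaw": 255, "x": 228, "y": -303, "z": 0},
    {"jaw": 255, "x": 258, "y": -343, "z": 0},
    {"jaw": 255, "x": 288, "y": -383, "z": 0},
    {"jaw": 255, "x": 318, "y": -423, "z": 0},
    {"jaw": 255, "x": 348, "y": -462, "z": 0},
    {"jaw": 255, "x": 378, "y": -501, "z": 0},
    {"jaw": 255, "x": 408, "y": -540, "z": 0},
    {"jaw": 255, "x": 436, "y": -577, "z": 0},
    {"jaw": 255, "x": 460, "y": -608, "z": 0},
    {"jaw": 255, "x": 477, "y": -631, "z": 0},
    {"jaw": 255, "x": 489, "y": -647, "z": 0},
    {"jaw": 255, "x": 489, "y": -647, "z": 0},
    {"jaw": 255, "x": 489, "y": -647, "z": 0}
  ]
}}

```text
validation failed for argument at $.mo...
```

```bash
python3 go.py '[.467,.146,.107]'; python3 - <<'E'
from h import *
c=snap('wrist','w1.png'); print(c['K'][0],c['k1'],np.round(c['world_from_camera'],3))
E
```

```text
0.1 [ 0.1967 -0.6188  0.3026] 1.003406152529613 shift mm [ 489.4 -646.4  197.1] tilt [-9.0e-04  2.3e-03 -1.0e+00]
[422.57094055   0.         322.05998051] -0.049527863803385926 [[ 0.303 -0.908 -0.289  0.269]
 [-0.953 -0.29  -0.089 -0.596]
 [-0.003  0.302 -0.953  0.374]
 [ 0.     0.     0.     1.   ]]
```

View pics/w1.png

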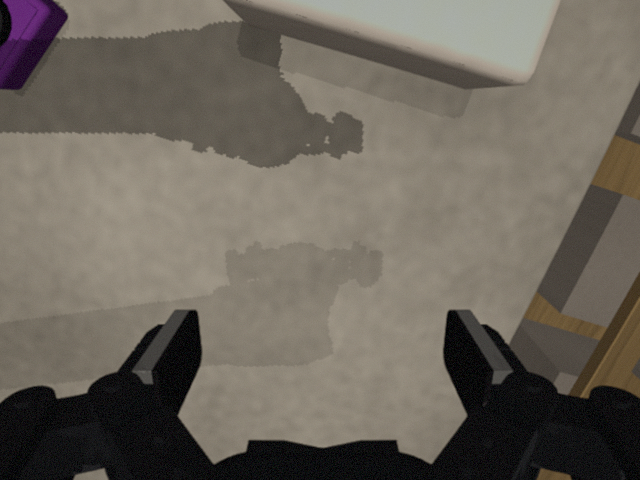

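The move call was refused, so the arm is still at its start pose with the jaws open. The picture shows only bare bench and the heater's edge. I'll try again with every field filled in.

Emit:
{"fn": "servo_tool", "kwargs": {
  "moves": [
    {"jaw": 255, "x": 25, "y": -32, "z": 0, "wx": 0, "wy": 0, "wz": 0},
    {"jaw": 255, "x": 50, "y": -65, "z": 0, "wx": 0, "wy": 0, "wz": 0},
    {"jaw": 255, "x": 78, "y": -103, "z": 0, "wx": 0, "wy": 0, "wz": 0},
    {"jaw": 255, "x": 108, "y": -143, "z": 0, "wx": 0, "wy": 0, "wz": 0},
    {"jaw": 255, "x": 138, "y": -183, "z": 0, "wx": 0, "wy": 0, "wz": 0},
    {"jaw": 255, "x": 168, "y": -223, "z": 0, "wx": 0, "wy": 0, "wz": 0},
    {"jaw": 255, "x": 198, "y": -263, "z": 0, "wx": 0, "wy": 0, "wz": 0},
    {"jaw": 255, "x": 228, "y": -303, "z": 0, "wx": 0, "wy": 0, "wz": 0},
    {"jaw": 255, "x": 258, "y": -343, "z": 0, "wx": 0, "wy": 0, "wz": 0},
    {"jaw": 255, "x": 288, "y": -383, "z": 0, "wx": 0, "wy": 0, "wz": 0},
    {"jaw": 255, "x": 318, "y": -423, "z": 0, "wx": 0, "wy": 0, "wz": 0},
    {"jaw": 255, "x": 348, "y": -462, "z": 0, "wx": 0, "wy": 0, "wz": 0},
    {"jaw": 255, "x": 378, "y": -501, "z": 0, "wx": 0, "wy": 0, "wz": 0},
    {"jaw": 255, "x": 408, "y": -540, "z": 0, "wx": 0, "wy": 0, "wz": 0},
    {"jaw": 255, "x": 436, "y": -577, "z": 0, "wx": 0, "wy": 0, "wz": 0},
    {"jaw": 255, "x": 460, "y": -608, "z": 0, "wx": 0, "wy": 0, "wz": 0},
    {"jaw": 255, "x": 477, "y": -631, "z": 0, "wx": 0, "wy": 0, "wz": 0},
    {"jaw": 255, "x": 489, "y": -647, "z": 0, "wx": 0, "wy": 0, "wz": 0},
    {"jaw": 255, "x": 489, "y": -647, "z": 0, "wx": 0, "wy": 0, "wz": 0},
    {"jaw": 255, "x": 489, "y": -647, "z": 0, "wx": 0, "wy": 0, "wz": 0}
  ]
}}

```text
time_s: 2.65
ee_pos: [0.4666, 0.1442, 0.3035]
ee_rot: [0.988, 0.153, -0.001, 0.0]
wrist_force: [1.0, -1.0, 0.4]
grip_width: -0.002
grip_force: 0.0
```

```bash
python3 - <<'E'
from h import *
c=snap('wrist','w2.png'); print(c['K'][0],c['k1'],np.round(c['world_from_camera'],3))
E
python3 go.py '[.467,.146,.107]'
```

```text
[422.57094055   0.         322.05998051] -0.049527863803385926 [[ 0.303 -0.908 -0.289  0.539]
 [-0.953 -0.288 -0.092  0.167]
 [-0.     0.303 -0.953  0.375]
 [ 0.     0.     0.     1.   ]]
2.7 [0.4666 0.1439 0.3035] 0.0026781686508450648 shift mm [  1.2  -2.  196.5] tilt [-9.0e-04 -1.2e-03 -1.0e+00]
```

View pics/w2.png

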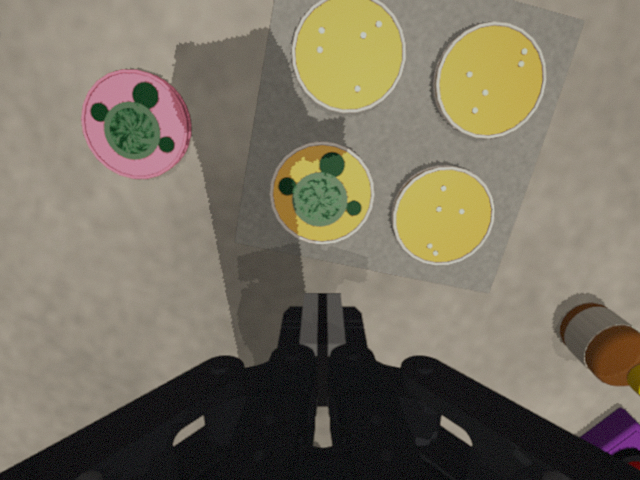

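The wrist view shows the mouldy dish centred at (322,193), the pink one at (136,124), and the shut fingertips at (322,294).

```bash
python3 - <<'E'
from m import *
c=load('w2.png')
e=blob(c,'amber',322,193,49);print(e)
print('ell',plane(c,*e[0],.017),'manual',plane(c,322.5,193,.018), 'l/r',plane(c,271,193,.018),plane(c,374,193,.018))
# fingertip front edge pixel vs model: project TCP + 73 mm ahead
T=np.array(c['world_from_camera']);
for d in (.060,.073):
  for off in (0,.011):
    p=np.array([.4666+.953*off,.1439+.303*off,.3035-d]);q=np.linalg.inv(T)@np.r_[p,1]
    print(d,off,cv2.projectPoints(q[None,:3],np.zeros(3),np.zeros(3),c['K'],np.array([float(c['k1']),0,0,0]))[0].ravel())
E
```

```text
((321.5755615234375, 192.61172485351562), (95.86852264404297, 97.11842346191406), 85.6829605102539)
ell [0.4654396  0.14399666 0.017     ] manual [0.46556109 0.14319998 0.018     ] l/r [0.45217664 0.18544383 0.018     ] [0.47899522 0.10097228 0.018     ]
0.06 0 [322.01604808 325.9527354 ]
0.06 0.011 [322.00007633 297.60320962]
0.073 0 [322.02561192 308.49862432]
0.073 0.011 [322.01111643 281.96361633]
```

Emit:
{"fn": "servo_tool", "kwargs": {
  "moves": [
    {"jaw": 255, "x": 0, "y": 0, "z": 20, "wx": 0, "wy": 0, "wz": 0},
    {"jaw": 255, "x": 0, "y": 0, "z": 50, "wx": 0, "wy": 0, "wz": 0},
    {"jaw": 255, "x": 0, "y": 0, "z": 85, "wx": 0, "wy": 0, "wz": 0},
    {"jaw": 255, "x": 0, "y": 0, "z": 120, "wx": 0, "wy": 0, "wz": 0},
    {"jaw": 255, "x": 0, "y": 0, "z": 150, "wx": 0, "wy": 0, "wz": 0},
    {"jaw": 255, "x": 0, "y": 0, "z": 165, "wx": 0, "wy": 0, "wz": 0},
    {"jaw": 255, "x": 0, "y": 0, "z": 171, "wx": 0, "wy": 0, "wz": 0},
    {"jaw": 255, "x": 0, "y": 0, "z": 171, "wx": 0, "wy": 0, "wz": 0}
  ]
}}

```text
time_s: 3.7
ee_pos: [0.4674, 0.1452, 0.1334]
ee_rot: [0.988, 0.153, 0.0, 0.0]
wrist_force: [-0.7, -0.5, 0.1]
grip_width: 0.0
grip_force: 0.0
```

```bash
python3 go.py '[.466,.1445,.107]'; python3 - <<'E'
from m import *
c=snap('scene','s2.png');w=snap('wrist','w3.png')
f=np.hstack([cv2.resize(c['frame'][200:300,355:455],(400,400),interpolation=2),cv2.resize(w['frame'][120:320,220:420],(400,400),interpolation=2)])
cv2.imwrite('pics/c2.png',f[:,:,::-1])
p0=np.array(observe()['ee_pos']);
for d in (.063,.073,.086):
  for x in(c,w):
    q=np.linalg.inv(np.array(x['world_from_camera']))@np.r_[p0-[0,0,d],1]
    print(d,cv2.projectPoints(q[None,:3],np.zeros(3),np.zeros(3),np.array(x['K']),np.array([float(x['k1']),0,0,0]))[0].ravel())
E
```

```text
3.7 [0.4674 0.1452 0.1334] 7.758957380111761e-06 shift mm [-1.6  0.2 26.4] tilt [ 9.e-04  0.e+00 -1.e+00]
0.063 [405.7846649  250.14810635]
0.063 [321.02682507 321.88339935]
0.073 [405.4404812 252.3448866]
0.073 [321.10390614 308.75686118]
0.086 [404.99797121 255.168104  ]
0.086 [321.19158797 293.83538845]
```

View pics/c2.png

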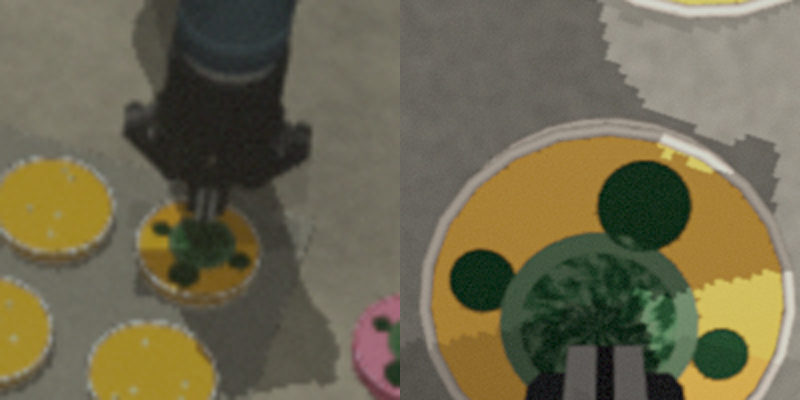

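Pad geometry in the open and shut views puts the shut tips about 73 mm ahead of the TCP. Next I'll descend to 15 mm above the lid and hold.

Emit:
{"fn": "servo_tool", "kwargs": {
  "moves": [
    {"jaw": 255, "x": -1, "y": 0, "z": 10, "wx": 0, "wy": 0, "wz": 0},
    {"jaw": 255, "x": -1.5, "y": 0, "z": 20, "wx": 0, "wy": 0, "wz": 0},
    {"jaw": 255, "x": -1.5, "y": 0, "z": 26, "wx": 0, "wy": 0, "wz": 0},
    {"jaw": 255, "x": -1.5, "y": 0, "z": 26, "wx": 0, "wy": 0, "wz": 0},
    {"jaw": 255, "x": -1.5, "y": 0, "z": 26, "wx": 0, "wy": 0, "wz": 0},
    {"jaw": 255, "x": -1.5, "y": 0, "z": 26, "wx": 0, "wy": 0, "wz": 0},
    {"jaw": 255, "x": -1.5, "y": 0, "z": 26, "wx": 0, "wy": 0, "wz": 0},
    {"jaw": 255, "x": -1.5, "y": 0, "z": 26, "wx": 0, "wy": 0, "wz": 0},
    {"jaw": 255, "x": -1.5, "y": 0, "z": 26, "wx": 0, "wy": 0, "wz": 0},
    {"jaw": 255, "x": -1.5, "y": 0, "z": 26, "wx": 0, "wy": 0, "wz": 0},
    {"jaw": 255, "x": -1.5, "y": 0, "z": 26, "wx": 0, "wy": 0, "wz": 0},
    {"jaw": 255, "x": -1.5, "y": 0, "z": 26, "wx": 0, "wy": 0, "wz": 0},
    {"jaw": 255, "x": -1.5, "y": 0, "z": 26, "wx": 0, "wy": 0, "wz": 0},
    {"jaw": 255, "x": -1.5, "y": 0, "z": 26, "wx": 0, "wy": 0, "wz": 0},
    {"jaw": 255, "x": -1.5, "y": 0, "z": 26, "wx": 0, "wy": 0, "wz": 0},
    {"jaw": 255, "x": -1.5, "y": 0, "z": 26, "wx": 0, "wy": 0, "wz": 0},
    {"jaw": 255, "x": -1.5, "y": 0, "z": 26, "wx": 0, "wy": 0, "wz": 0},
    {"jaw": 255, "x": -1.5, "y": 0, "z": 26, "wx": 0, "wy": 0, "wz": 0},
    {"jaw": 255, "x": -1.5, "y": 0, "z": 26, "wx": 0, "wy": 0, "wz": 0},
    {"jaw": 255, "x": -1.5, "y": 0, "z": 26, "wx": 0, "wy": 0, "wz": 0}
  ]
}}

```text
time_s: 6.3
ee_pos: [0.4655, 0.1449, 0.1069]
ee_rot: [0.988, 0.153, -0.0, -0.0]
wrist_force: [0.0, 1.1, -0.1]
grip_width: 0.003
grip_force: 0.0
```

Emit:
{"fn": "servo_tool", "kwargs": {
  "moves": [
    {"jaw": 255, "x": 0, "y": 0, "z": 0, "wx": 0, "wy": 0, "wz": 0},
    {"jaw": 255, "x": 0, "y": 0, "z": 0, "wx": 0, "wy": 0, "wz": 0},
    {"jaw": 255, "x": 0, "y": 0, "z": 0, "wx": 0, "wy": 0, "wz": 0},
    {"jaw": 255, "x": 0, "y": 0, "z": 0, "wx": 0, "wy": 0, "wz": 0},
    {"jaw": 255, "x": 0, "y": 0, "z": 0, "wx": 0, "wy": 0, "wz": 0},
    {"jaw": 255, "x": 0, "y": 0, "z": 0, "wx": 0, "wy": 0, "wz": 0},
    {"jaw": 255, "x": 0, "y": 0, "z": -20, "wx": 0, "wy": 0, "wz": 0},
    {"jaw": 255, "x": 0, "y": 0, "z": -55, "wx": 0, "wy": 0, "wz": 0},
    {"jaw": 255, "x": 0, "y": 0, "z": -95, "wx": 0, "wy": 0, "wz": 0},
    {"jaw": 255, "x": 0, "y": 0, "z": -135, "wx": 0, "wy": 0, "wz": 0},
    {"jaw": 255, "x": 0, "y": 0, "z": -170, "wx": 0, "wy": 0, "wz": 0},
    {"jaw": 255, "x": 0, "y": 0, "z": -190, "wx": 0, "wy": 0, "wz": 0},
    {"jaw": 255, "x": 0, "y": 0, "z": -197, "wx": 0, "wy": 0, "wz": 0},
    {"jaw": 255, "x": 0, "y": 0, "z": -197, "wx": 0, "wy": 0, "wz": 0}
  ]
}}

```text
time_s: 8.05
ee_pos: [0.4654, 0.1449, 0.3044]
ee_rot: [0.988, 0.153, 0.001, 0.0]
wrist_force: [-1.1, -0.5, -0.6]
grip_width: 0.001
grip_force: 0.0
```

```bash
python3 go.py '[.4325,-.3355,.303]'
```

```text
8.05 [0.4654 0.1449 0.3044] 0.0005652658324232604 shift mm [-177.   447.9    1.5] tilt [ 1.e-03 -2.e-04 -1.e+00]
```

Emit:
{"fn": "servo_tool", "kwargs": {
  "moves": [
    {"jaw": 255, "x": -8, "y": 20, "z": 0, "wx": 0, "wy": 0, "wz": 0},
    {"jaw": 255, "x": -20, "y": 50, "z": 0, "wx": 0, "wy": 0, "wz": 0},
    {"jaw": 255, "x": -36, "y": 90, "z": 0, "wx": 0, "wy": 0, "wz": 0},
    {"jaw": 255, "x": -54, "y": 135, "z": 0, "wx": 0, "wy": 0, "wz": 0},
    {"jaw": 255, "x": -72, "y": 180, "z": 0, "wx": 0, "wy": 0, "wz": 0},
    {"jaw": 255, "x": -90, "y": 225, "z": 0, "wx": 0, "wy": 0, "wz": 0},
    {"jaw": 255, "x": -107, "y": 270, "z": 0, "wx": 0, "wy": 0, "wz": 0},
    {"jaw": 255, "x": -125, "y": 315, "z": 0, "wx": 0, "wy": 0, "wz": 0},
    {"jaw": 255, "x": -143, "y": 360, "z": 0, "wx": 0, "wy": 0, "wz": 0},
    {"jaw": 255, "x": -159, "y": 400, "z": 0, "wx": 0, "wy": 0, "wz": 0},
    {"jaw": 255, "x": -170, "y": 430, "z": 0, "wx": 0, "wy": 0, "wz": 0},
    {"jaw": 255, "x": -177, "y": 448, "z": 0, "wx": 0, "wy": 0, "wz": 0},
    {"jaw": 255, "x": -177, "y": 448, "z": 0, "wx": 0, "wy": 0, "wz": 0},
    {"jaw": 255, "x": -177, "y": 448, "z": 0, "wx": 0, "wy": 0, "wz": 0}
  ]
}}

```text
time_s: 9.8
ee_pos: [0.433, -0.3338, 0.3034]
ee_rot: [0.988, 0.154, -0.0, -0.001]
wrist_force: [0.2, 0.6, -0.1]
grip_width: 0.001
grip_force: 0.0
```

```bash
python3 - <<'E'
from m import *
c=snap('wrist','w4.png')
hsv=cv2.cvtColor(c['frame'],cv2.COLOR_RGB2HSV)
n,l,s,ct=cv2.connectedComponentsWithStats(cv2.inRange(hsv,(105,110,50),(130,255,255)))
for i in range(1,n):
    if s[i,4]>150: print(s[i],ct[i].round(1),plane(c,*ct[i],.1).round(4))
E
python3 go.py '[.4325,-.3355,.188]'
```

```text
[ 308  200   38   41 1194] [326.  220.2] [ 0.4319 -0.3367  0.1   ]
9.85 [ 0.4332 -0.3336  0.3037] 0.000142644624913099 shift mm [ -1.3   1.7 115.7] tilt [-2.0e-04  1.2e-03 -1.0e+00]
```

View pics/w4.png

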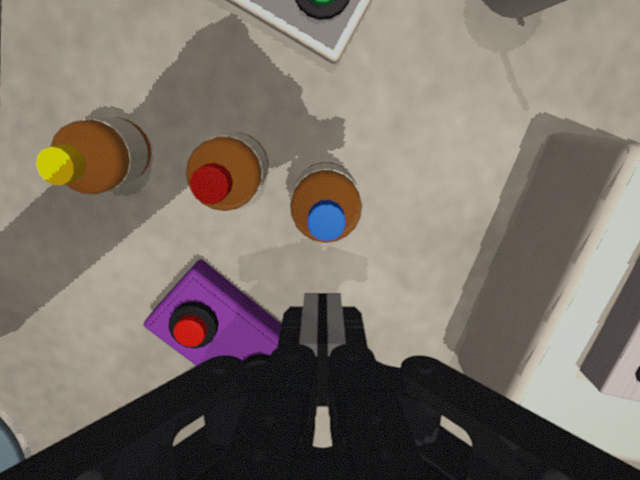

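The blue cap is at (326,220), between the red cap at (210,184) and the heater on the right. Casting its ray gives (0.432,-0.337), which agrees with the first fix. I'll descend over it and hold.

Emit:
{"fn": "servo_tool", "kwargs": {
  "moves": [
    {"jaw": 255, "x": -2, "y": 2, "z": 15, "wx": 0, "wy": 0, "wz": 0},
    {"jaw": 255, "x": -2, "y": 2, "z": 40, "wx": 0, "wy": 0, "wz": 0},
    {"jaw": 255, "x": -2, "y": 2, "z": 70, "wx": 0, "wy": 0, "wz": 0},
    {"jaw": 255, "x": -2, "y": 2, "z": 95, "wx": 0, "wy": 0, "wz": 0},
    {"jaw": 255, "x": -2, "y": 2, "z": 110, "wx": 0, "wy": 0, "wz": 0},
    {"jaw": 255, "x": -2, "y": 2, "z": 115, "wx": 0, "wy": 0, "wz": 0},
    {"jaw": 255, "x": -2, "y": 2, "z": 115, "wx": 0, "wy": 0, "wz": 0},
    {"jaw": 255, "x": -2, "y": 2, "z": 115, "wx": 0, "wy": 0, "wz": 0}
  ]
}}

```text
time_s: 10.85
ee_pos: [0.432, -0.3387, 0.19]
ee_rot: [0.988, 0.153, 0.001, 0.001]
wrist_force: [-0.0, 0.8, 0.1]
grip_width: -0.005
grip_force: 0.0
```

Emit:
{"fn": "servo_tool", "kwargs": {
  "moves": [
    {"jaw": 255, "x": 0, "y": 0, "z": 0, "wx": 0, "wy": 0, "wz": 0},
    {"jaw": 255, "x": 0, "y": 0, "z": 0, "wx": 0, "wy": 0, "wz": 0},
    {"jaw": 255, "x": 0, "y": 0, "z": 0, "wx": 0, "wy": 0, "wz": 0},
    {"jaw": 255, "x": 0, "y": 0, "z": 0, "wx": 0, "wy": 0, "wz": 0},
    {"jaw": 255, "x": 0, "y": 0, "z": 0, "wx": 0, "wy": 0, "wz": 0},
    {"jaw": 255, "x": 0, "y": 0, "z": 0, "wx": 0, "wy": 0, "wz": 0},
    {"jaw": 255, "x": 0, "y": 0, "z": 0, "wx": 0, "wy": 0, "wz": 0},
    {"jaw": 255, "x": 0, "y": 0, "z": 0, "wx": 0, "wy": 0, "wz": 0},
    {"jaw": 255, "x": 0, "y": 0, "z": 0, "wx": 0, "wy": 0, "wz": 0},
    {"jaw": 255, "x": 0, "y": 0, "z": 0, "wx": 0, "wy": 0, "wz": 0},
    {"jaw": 255, "x": 0, "y": 0, "z": 0, "wx": 0, "wy": 0, "wz": 0},
    {"jaw": 255, "x": 0, "y": 0, "z": 0, "wx": 0, "wy": 0, "wz": 0},
    {"jaw": 255, "x": 0, "y": 0, "z": 0, "wx": 0, "wy": 0, "wz": 0},
    {"jaw": 255, "x": 0, "y": 0, "z": 0, "wx": 0, "wy": 0, "wz": 0},
    {"jaw": 255, "x": 0, "y": 0, "z": 0, "wx": 0, "wy": 0, "wz": 0},
    {"jaw": 255, "x": 0, "y": 0, "z": 0, "wx": 0, "wy": 0, "wz": 0},
    {"jaw": 255, "x": 0, "y": 0, "z": 0, "wx": 0, "wy": 0, "wz": 0},
    {"jaw": 255, "x": 0, "y": 0, "z": 0, "wx": 0, "wy": 0, "wz": 0},
    {"jaw": 255, "x": 0, "y": 0, "z": 0, "wx": 0, "wy": 0, "wz": 0},
    {"jaw": 255, "x": 0, "y": 0, "z": 0, "wx": 0, "wy": 0, "wz": 0}
  ]
}}

```text
time_s: 13.35
ee_pos: [0.4313, -0.3382, 0.1889]
ee_rot: [0.988, 0.153, 0.0, -0.0]
wrist_force: [-1.1, -0.4, -0.4]
grip_width: 0.001
grip_force: 0.0
```

Emit:
{"fn": "servo_tool", "kwargs": {
  "moves": [
    {"jaw": 255, "x": 0, "y": 0, "z": 0, "wx": 0, "wy": 0, "wz": 0},
    {"jaw": 255, "x": 0, "y": 0, "z": 0, "wx": 0, "wy": 0, "wz": 0},
    {"jaw": 255, "x": 0, "y": 0, "z": -20, "wx": 0, "wy": 0, "wz": 0},
    {"jaw": 255, "x": 0, "y": 0, "z": -50, "wx": 0, "wy": 0, "wz": 0},
    {"jaw": 255, "x": 0, "y": 0, "z": -85, "wx": 0, "wy": 0, "wz": 0},
    {"jaw": 255, "x": 0, "y": 0, "z": -110, "wx": 0, "wy": 0, "wz": 0},
    {"jaw": 255, "x": 0, "y": 0, "z": -115, "wx": 0, "wy": 0, "wz": 0},
    {"jaw": 255, "x": 0, "y": 0, "z": -115, "wx": 0, "wy": 0, "wz": 0}
  ]
}}

```text
time_s: 14.35
ee_pos: [0.431, -0.3381, 0.3034]
ee_rot: [0.988, 0.153, -0.0, -0.0]
wrist_force: [-0.5, -0.1, -0.8]
grip_width: 0.001
grip_force: 0.0
```

```bash
python3 go.py '[.599,-.207,.303]'
```

```text
14.35 [ 0.431  -0.3381  0.3034] 0.00056834100682664 shift mm [199.8 -74.    0.3] tilt [-5.e-04  2.e-04 -1.e+00]
```

Emit:
{"fn": "servo_tool", "kwargs": {
  "moves": [
    {"jaw": 255, "x": 15, "y": -6, "z": 0, "wx": 0, "wy": 0, "wz": 0},
    {"jaw": 255, "x": 45, "y": -17, "z": 0, "wx": 0, "wy": 0, "wz": 0},
    {"jaw": 255, "x": 80, "y": -30, "z": 0, "wx": 0, "wy": 0, "wz": 0},
    {"jaw": 255, "x": 120, "y": -44, "z": 0, "wx": 0, "wy": 0, "wz": 0},
    {"jaw": 255, "x": 155, "y": -57, "z": 0, "wx": 0, "wy": 0, "wz": 0},
    {"jaw": 255, "x": 185, "y": -68, "z": 0, "wx": 0, "wy": 0, "wz": 0},
    {"jaw": 255, "x": 200, "y": -74, "z": 0, "wx": 0, "wy": 0, "wz": 0},
    {"jaw": 255, "x": 200, "y": -74, "z": 0, "wx": 0, "wy": 0, "wz": 0},
    {"jaw": 255, "x": 200, "y": -74, "z": 0, "wx": 0, "wy": 0, "wz": 0}
  ]
}}

```text
time_s: 15.48
ee_pos: [0.5983, -0.2086, 0.3033]
ee_rot: [0.988, 0.152, -0.001, 0.0]
wrist_force: [0.7, -0.4, 0.4]
grip_width: -0.0
grip_force: 0.0
```

```bash
python3 - <<'E'
from m import *
c=snap('wrist','w5.png')
hsv=cv2.cvtColor(c['frame'],cv2.COLOR_RGB2HSV)
m=cv2.inRange(hsv,(0,150,90),(8,255,255))|cv2.inRange(hsv,(172,150,90),(180,255,255))
n,l,s,ct=cv2.connectedComponentsWithStats(m)
for i in range(1,n):
    if s[i,4]>150: print(s[i],ct[i].round(1),plane(c,*ct[i],.044).round(4))
E
python3 go.py '[.599,-.207,.16]'
```

```text
[303 184  36  35 986] [320.5 201.3] [ 0.5956 -0.2082  0.044 ]
[314 408  16  30 358] [321.2 423.2] [ 0.3859 -0.275   0.044 ]
15.525 [ 0.5982 -0.2089  0.3035] 0.0023879075170020326 shift mm [  1.5  -1.7 143.5] tilt [-0.0014 -0.001  -1.    ]
```

View pics/w5.png

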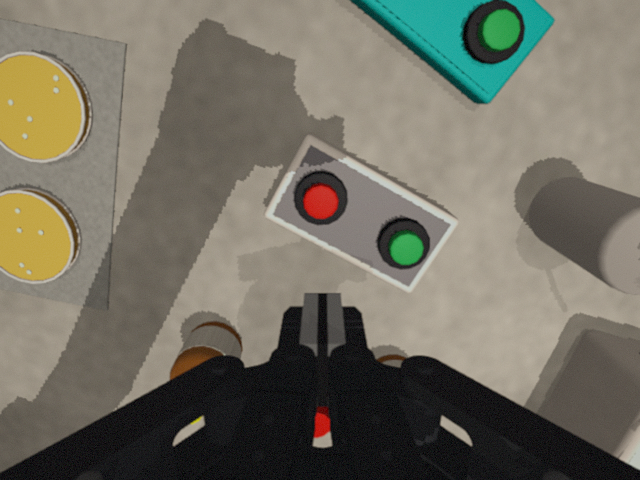

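The console's red button is at (320,201) and green at (406,247). Its ray lands about 1 mm from the present TCP position. I'll go down to just above it, then press in small steps while watching the force.

Emit:
{"fn": "servo_tool", "kwargs": {
  "moves": [
    {"jaw": 255, "x": -1, "y": -1, "z": 20, "wx": 0, "wy": 0, "wz": 0},
    {"jaw": 255, "x": -1, "y": -1, "z": 50, "wx": 0, "wy": 0, "wz": 0},
    {"jaw": 255, "x": -1, "y": -1, "z": 85, "wx": 0, "wy": 0, "wz": 0},
    {"jaw": 255, "x": -1, "y": -1, "z": 120, "wx": 0, "wy": 0, "wz": 0},
    {"jaw": 255, "x": -1, "y": -1, "z": 145, "wx": 0, "wy": 0, "wz": 0},
    {"jaw": 255, "x": -1, "y": -1, "z": 160, "wx": 0, "wy": 0, "wz": 0},
    {"jaw": 255, "x": -1, "y": -1, "z": 169, "wx": 0, "wy": 0, "wz": 0},
    {"jaw": 255, "x": -1, "y": -1, "z": 172, "wx": 0, "wy": 0, "wz": 0},
    {"jaw": 255, "x": -1, "y": -1, "z": 172, "wx": 0, "wy": 0, "wz": 0},
    {"jaw": 255, "x": -1, "y": -1, "z": 172, "wx": 0, "wy": 0, "wz": 0}
  ]
}}

```text
time_s: 16.77
ee_pos: [0.5989, -0.2066, 0.133]
ee_rot: [0.988, 0.153, 0.001, 0.0]
wrist_force: [0.1, 0.3, -0.4]
grip_width: 0.002
grip_force: 0.0
```

Emit:
{"fn": "servo_tool", "kwargs": {
  "moves": [
    {"jaw": 255, "x": 0, "y": 0, "z": 2, "wx": 0, "wy": 0, "wz": 0},
    {"jaw": 255, "x": 0, "y": 0, "z": 4, "wx": 0, "wy": 0, "wz": 0},
    {"jaw": 255, "x": 0, "y": 0, "z": 6, "wx": 0, "wy": 0, "wz": 0},
    {"jaw": 255, "x": 0, "y": 0, "z": 8, "wx": 0, "wy": 0, "wz": 0},
    {"jaw": 255, "x": 0, "y": 0, "z": 8, "wx": 0, "wy": 0, "wz": 0},
    {"jaw": 255, "x": 0, "y": 0, "z": 8, "wx": 0, "wy": 0, "wz": 0}
  ]
}}

```text
time_s: 17.52
ee_pos: [0.5981, -0.2065, 0.1241]
ee_rot: [0.988, 0.153, -0.0, 0.0]
wrist_force: [0.1, 0.1, 2.1]
grip_width: 0.003
grip_force: 0.9
```

Emit:
{"fn": "servo_tool", "kwargs": {
  "moves": [
    {"jaw": 255, "x": 0, "y": 0, "z": 1, "wx": 0, "wy": 0, "wz": 0},
    {"jaw": 255, "x": 0, "y": 0, "z": 2, "wx": 0, "wy": 0, "wz": 0},
    {"jaw": 255, "x": 0, "y": 0, "z": 3, "wx": 0, "wy": 0, "wz": 0},
    {"jaw": 255, "x": 0, "y": 0, "z": 3, "wx": 0, "wy": 0, "wz": 0}
  ]
}}

```text
time_s: 18.02
ee_pos: [0.5982, -0.2065, 0.121]
ee_rot: [0.988, 0.153, -0.0, -0.0]
wrist_force: [-2.0, 0.4, 3.2]
grip_width: 0.001
grip_force: 1.8
```

Emit:
{"fn": "servo_tool", "kwargs": {
  "moves": [
    {"jaw": 255, "x": 0, "y": 0, "z": 1, "wx": 0, "wy": 0, "wz": 0},
    {"jaw": 255, "x": 0, "y": 0, "z": 2, "wx": 0, "wy": 0, "wz": 0},
    {"jaw": 255, "x": 0, "y": 0, "z": 3, "wx": 0, "wy": 0, "wz": 0},
    {"jaw": 255, "x": 0, "y": 0, "z": 3, "wx": 0, "wy": 0, "wz": 0}
  ]
}}

```text
time_s: 18.52
ee_pos: [0.5982, -0.2065, 0.1188]
ee_rot: [0.988, 0.153, -0.0, 0.0]
wrist_force: [-3.1, 0.9, 8.4]
grip_width: -0.002
grip_force: 4.1
```

Emit:
{"fn": "servo_tool", "kwargs": {
  "moves": [
    {"jaw": 255, "x": 0, "y": 0, "z": 0.5, "wx": 0, "wy": 0, "wz": 0},
    {"jaw": 255, "x": 0, "y": 0, "z": 1, "wx": 0, "wy": 0, "wz": 0},
    {"jaw": 255, "x": 0, "y": 0, "z": 1, "wx": 0, "wy": 0, "wz": 0},
    {"jaw": 255, "x": 0, "y": 0, "z": 1, "wx": 0, "wy": 0, "wz": 0}
  ]
}}

```text
time_s: 19.02
ee_pos: [0.5982, -0.2064, 0.1187]
ee_rot: [0.988, 0.153, -0.0, 0.0]
wrist_force: [-5.0, 1.1, 13.1]
grip_width: 0.003
grip_force: 6.2
```

The force rose from 8 to 13 N while z stayed at 0.1187, so the button is on its stop. Now I'll release it and rise clear.

Emit:
{"fn": "servo_tool", "kwargs": {
  "moves": [
    {"jaw": 255, "x": 0, "y": 0, "z": -5, "wx": 0, "wy": 0, "wz": 0},
    {"jaw": 255, "x": 0, "y": 0, "z": -15, "wx": 0, "wy": 0, "wz": 0},
    {"jaw": 255, "x": 0, "y": 0, "z": -35, "wx": 0, "wy": 0, "wz": 0},
    {"jaw": 255, "x": 0, "y": 0, "z": -65, "wx": 0, "wy": 0, "wz": 0},
    {"jaw": 255, "x": 0, "y": 0, "z": -100, "wx": 0, "wy": 0, "wz": 0},
    {"jaw": 255, "x": 0, "y": 0, "z": -135, "wx": 0, "wy": 0, "wz": 0},
    {"jaw": 255, "x": 0, "y": 0, "z": -165, "wx": 0, "wy": 0, "wz": 0},
    {"jaw": 255, "x": 0, "y": 0, "z": -180, "wx": 0, "wy": 0, "wz": 0},
    {"jaw": 255, "x": 0, "y": 0, "z": -185, "wx": 0, "wy": 0, "wz": 0},
    {"jaw": 255, "x": 0, "y": 0, "z": -185, "wx": 0, "wy": 0, "wz": 0},
    {"jaw": 255, "x": 0, "y": 0, "z": -185, "wx": 0, "wy": 0, "wz": 0},
    {"jaw": 255, "x": 0, "y": 0, "z": -185, "wx": 0, "wy": 0, "wz": 0}
  ]
}}

```text
time_s: 20.52
ee_pos: [0.5976, -0.2064, 0.3005]
ee_rot: [0.988, 0.153, -0.001, -0.001]
wrist_force: [0.2, 0.3, 0.3]
grip_width: -0.0
grip_force: 0.0
```

```bash
python3 - <<'E'
from m import *
a=load('w5.png');b=snap('wrist','w6.png')
for c in (a,b): print(blob(c,'red',320,201,25))
print(observe()['wrist_force'],observe()['ee_pos'])
s=sign_off();print(s)
E
```

```text
((320.4603271484375, 201.32962036132812), (35.35626220703125, 35.55030822753906), 146.61659240722656)
((323.92474365234375, 202.0431365966797), (35.61030578613281, 35.715206146240234), 151.04440307617188)
[0.06678469 0.07544758 0.07723676] [ 0.59778046 -0.20637629  0.30079661]
the job is handed in; nothing more can be done
None
```

I pointed for more than two seconds at the mouldy dish and then at the blue cap, about 15 mm above each. Then I pressed the red button to its stop (13 N) and released it; the job is handed in at about 20.6 s, with the arm clear and no sign of contact with anything else.

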